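Scan the blocked medicine carton

TASK

The brown bottle is in the way of the barcode on the carton with the blue bands: stand it upright in the steel tray and let go. Then pick up the scanner, aim its red window squarely at the middle of the blue carton's label from about 10 cm away, hold it still there for at least a second, and lay it back on the middle of its blue mat, right side up. Set things down gently and leave the jars, the tape roll and the flask where they stand.

Things in the scene. Friction and masses are not known exactly. Their poses are not given: they have to be found in the camera images.
- bottle: brown (amber) bottle with white cap, standing in front of the blue carton: body 54 mm in diameter up to 115 mm, shoulder, cap 29 mm in diameter from 130 to 150 mm; about 250 g; origin: centre of its underside, z up
- tray: shallow square steel tray, fixed, 130 x 130 mm, wall 4 mm thick and 16 mm high, floor 4 mm; origin: centre of its underside on the table
- scanner: grey bar-shaped scanner lying on the blue mat: handle 32 wide x 28 mm high from x = -75 to +45 mm, then a black head 46 wide x 36 mm high from x = 45 to 85 mm with a red window on its end; yellow trigger mark on top; about 160 g, centre of mass near x = 10 mm; origin on its underside; x along it towards the window, z out of its top
- scanner_window (a point): centre of the scanner's red window, 85 mm ahead of and 18 mm above the scanner's origin; the beam leaves here along the scanner's x; it reads by being aimed, no trigger need be pressed
- mat: blue mat, fixed, 200 x 120 x 4 mm; origin: centre of its underside, x along its length
- stand_blue: fixed sheet-metal easel, 86 mm wide, with the blue carton leaning on it; origin under it on the table, between label and carton; at yaw 0 its front faces -x
- carton_blue: medicine carton with blue bands, 45 thick x 80 wide x 120 mm high, fixed in its easel leaning back 25 degrees; origin: centre of its underside; x points straight into the label face (from front to back), z up along the leaning face; its top edge is 140 mm above the table
- label_blue (a point): middle of the barcode label (56 x 34 mm, white with black bars) on the front face of the blue carton, about 89 mm above the table; same axes as the carton
- stand_green: fixed sheet-metal easel, 86 mm wide, with the green carton leaning on it; origin under it on the table, between label and carton; at yaw 0 its front faces -x; not to be scanned, top edge 140 mm high
- stand_orange: fixed sheet-metal easel, 86 mm wide, with the orange carton leaning on it; origin under it on the table, between label and carton; at yaw 0 its front faces -x; not to be scanned, top edge 140 mm high
- jar_a: white jar with green lid, 44 mm in diameter, 62 mm high, leave alone; origin: centre of its underside
- jar_b: another such jar, leave alone
- tape: roll of white tape lying flat, 60 mm in diameter, 25 mm high, leave alone; origin: centre of its underside
- flask: tall red flask with black lid, 70 mm in diameter, 195 mm high, leave alone; origin: centre of its underside
Mind the look-alikes: they are no part of the job. What is shaped like the bottle but purple or turquoise is not meant.

How it is judged:
On the way, in this order (a step that is already met when the one before it is completed fails the run):
1. the bottle stands upright in the tray, let go (x of bottle in the frame of tray between -0.045 and 0.045 m and y of bottle in the frame of tray between -0.045 and 0.045 m and z of bottle in the frame of tray below 0.012 m and angle between bottle's own z axis and vertical below 0.1 rad and linear speed of bottle below 0.03 m/s and contact force between the fingers and bottle below 0.1 N), for 0.2 s.
2. held scanner still (20 mm/s, 0.15 rad/s) 1 s: blue label centre 60-140 mm ahead of the window, within 14 mm of the beam sideways and vertically, beam within 0.3 rad of square; bottle in tray (x of bottle in the frame of tray between -0.045 and 0.045 m and y of bottle in the frame of tray between -0.045 and 0.045 m and z of bottle in the frame of tray below 0.012 m and angle between bottle's own z axis and vertical below 0.1 rad and linear speed of bottle below 0.03 m/s and x of label_blue in the frame of scanner_window between 0.06 and 0.14 m and y of label_blue in the frame of scanner_window between -0.014 and 0.014 m and z of label_blue in the frame of scanner_window between -0.014 and 0.014 m and angle between the x axis of scanner and the x axis of carton_blue, either way round below 0.3 rad and linear speed of scanner below 0.02 m/s and angular speed of scanner below 0.15 rad/s and contact force between the fingers and scanner above 1 N), for 1 s.
At the end, for the whole second after the job is handed in: The bottle stands upright (within 0.1 rad) on the tray's floor; the scanner lies at rest on the mat, top side up (within 0.1 rad), its origin within 45 mm of the mat's centre along the mat and 40 mm across; jars, tape and flask are within 30 mm of where they started (x of bottle in the frame of tray between -0.045 and 0.045 m and y of bottle in the frame of tray between -0.045 and 0.045 m and z of bottle in the frame of tray below 0.012 m and angle between each of bottle, scanner's own z axis and vertical below 0.1 rad and linear speed of each of bottle, scanner below 0.03 m/s and x of scanner in the frame of mat between -0.045 and 0.045 m and y of scanner in the frame of mat between -0.04 and 0.04 m and z of scanner in the frame of mat between -0.003 and 0.012 m and distance of each of jar_a, jar_b, tape, flask from where it was at the start of the episode below 0.03 m); the robot touches nothing.
It fails at once if a jar, the tape or the flask is shifted by more than 30 mm or tipped (distance of any of jar_a, jar_b, tape, flask from where it was at the start of the episode above 0.03 m or angle between any of jar_a, jar_b, tape, flask's own z axis and vertical above 0.3 rad).
It fails at once if the bottle is tipped by more than 0.7 rad (angle between bottle's own z axis and vertical above 0.7 rad).
It fails at once if the bottle or the scanner is dropped (over 0.6 m/s while out of the fingers, about 2 cm of fall) ((contact force between the fingers and bottle below 0.1 N and linear speed of bottle above 0.6 m/s) or (contact force between the fingers and scanner below 0.1 N and linear speed of scanner above 0.6 m/s)).
It also fails if it takes over 58 s, if anything falls off the work surface, if the arm or the gripper's body presses on something with over 40 N, if the wrist force passes 120 N, or if a joint passes its speed limit or range.

ROBOT

A 6-joint arm with a two-finger parallel gripper is mounted at the origin on the work surface. World frame = base frame: x ahead of the robot, y to its left, z up, the work surface at z = 0. Lengths are in m, angles in rad, forces in N, time in s.
With the tool pointing down it reaches from about 0.275 to 0.85 m from the base axis. Payload 19 kg.
Tool frame: the origin (TCP) lies at the very end of the fingers, on their centre line; the grasp point (between the pads) lies 19 mm behind it; z points along the fingers, y is the line along which they close (so a half turn about z gives the same grasp; the last joint's range is limited). The gripper opens to 85 mm and grips with 20 to 120 N. Pads are 22 mm wide; open, the fingers measure 114 mm over their backs; the gripper's body (76 mm by 85 mm) begins 54 mm behind the grasp point. The pads swing forward as they close: fully open they stand 13 mm farther back than shut.
Start: joints at [1.038, 0.15, 1.437, -0, 1.554, -0.134], TCP at [0.223, 0.53, 0.231] pointing down, gripper open.
Joint ranges: [-2.8, 2.8], [-0.68, 2.1], [0.12, 2.68], [-1.39, 4.53], [0.16, 2.79], [-2.81, 2.81]. Speed limits (rad/s): [1.89, 1.89, 2.22, 3.01, 3.01, 3.01].

INTERFACE

Orientations are given as a 3x3 rotation matrix whose columns are the frame's x, y, z axes.
In Python, from rig import monitor, vision, robot, models gives the robot as it stands.
- The arm moves only by the tool carry_out, never from a script. Its argument "targets" is a list of rows, each a list of 5 numbers: the shift along the tool's x, y, z in m, then the turn about the tool's z in rad, then the closure, from -1 (fully open) to 1 (shut). In form: [[x, y, z, roll, gripper], ...]. A call has exactly 5 rows; each row shifts and turns the commanded pose from where the row before left it, along the tool's axes as they then stand; what a row does not reach is not made up. A row lasts 1/12 s, in which the tool goes at most 41.7 mm and 7.16 degrees, less where a joint would pass 70% of its speed; a pose out of reach is approached as far as the arm can. A call is refused whole if a number of a shift passes 0.0417 or a number of a turn 0.125, either way. A call with a gripper value outside its range is refused whole. The fingers move at their own pace and stop on an object; "force" is the grip in N (left out, the last holds). Time passes only in rows, so rows that do not move let the fingers close, or fill a call up. It gives the time, the measured TCP pose, the force, the opening and the grip force at its end, in the units of the state.
- monitor.get_state(): the state, without advancing time (a new reading comes with each control period).
- vision.snapshot(name): name is "scene" or "top"; returns the picture (400x640x3 uint8, red, green, blue); there is no depth.
- vision.camera_params(name): a dict with "K" (3x3 intrinsics, pixels), "position" and "orientation" of the camera in the world. Camera axes: x right, y up, looking along -z (the intrinsics and any distortion apply to the point x, -y, -z); pixel columns grow to the right and rows downward; lengths in m; the calibration is good to about 2 mm. A picture is of the moment at which its call begins. camera_params takes no time and is no camera call.
- robot.finish_job(): hands the job in; it is judged then, once.
Trained networks look in the newest picture that a camera, given by its name, has taken for a name from the list of things; names that differ only in an ending like _2 or _b are one class to them, and where a whole thing is asked for, a point or a joint stands for the part that bears it (a point fixed in the world has none). Each returns a list of dicts, best first, with "confidence" (0 to 1); they miss things now and then, are a little off and sometimes report something else, mostly with a low value. They report only what shows in the picture. A call takes as long as a camera call. They do not tell look-alikes from the thing itself.
- models.trace(name, camera): "pixels" (400x640 bool, what is visible of it) and "xy" ([column, row] in pixels, amid what is visible of it).
The state is a dict: "clock": time; "joint_positions": joint angles; "joint_vel": joint speeds; "tau": joint torques, N m; "eef_pos": TCP position; "tcp_rot": TCP orientation; "ft_force": force on the tool from outside, world axes, zero at the start; "torque": the same for the moment, N m; "grip_width": opening from 0.0 (shut) to 1.0 (fully open); "grip_force": force on a finger pad.
Only numpy, scipy, OpenCV 4.12 (cv2) and the standard library are available. Lean on these libraries where they do the work, as an engineer would, in place of code of your own. Each camera call takes 0.05 s, during which the arm holds its last target. There are 200 camera calls.

## Working session

There is one attempt and no reset: what is moved stays moved. The work goes in short steps, Python scripts to look and compute and a tool call to move; the robot and the scene stay as the last step left them, time stands still between calls to the robot, and variables do not carry over. Pictures are saved under pics/ and viewed, at most 13 in all, crops included, and the job is handed in when it is done.

Besides the shell and the picture viewer there is one more tool, called after "Request:" in YAML: its name, and indented under it one key for each argument. carry_out: Moves the arm, as the interface text tells. Its arguments: {"type":"object","properties":{"targets":{"type":"array"},"force":{"type":"number"}},"required":["targets"]}

```bash
mkdir -p pics; ls
cat > h.py <<'E'
import numpy as np, cv2
from rig import monitor, vision, robot, models
def cam(n):
    p=vision.camera_params(n); return np.array(p["K"]),np.array(p["position"]),np.array(p["orientation"])
def ray(n,uv):
    K,P,R=cam(n); d=np.linalg.inv(K)@[uv[0],uv[1],1]; d=R@np.array([d[0],-d[1],-d[2]]); return P,d/np.linalg.norm(d)
def atz(n,uv,z):
    P,d=ray(n,uv); return P+d*(z-P[2])/d[2]
def tri(uv1,uv2,n1="scene",n2="top"):
    P,d=ray(n1,uv1);Q,e=ray(n2,uv2)
    s=np.linalg.lstsq(np.c_[d,-e],Q-P,rcond=None)[0]
    a,b=P+s[0]*d,Q+s[1]*e; return (a+b)/2,np.linalg.norm(a-b)
def proj(n,X):
    K,P,R=cam(n); c=R.T@(np.array(X)-P); p=K@[c[0],-c[1],-c[2]]; return p[:2]/p[2]
E
python3 - <<'E'
from h import *
for n in("scene","top"):
    im=vision.snapshot(n); cv2.imwrite(f"pics/{n}0.png",im[:,:,::-1])
    print({k:(np.round(v,3).tolist() if not isinstance(v,str) else v) for k,v in vision.camera_params(n).items()})
    for t in["bottle","tray","scanner","mat","carton_blue","label_blue","jar_a","tape","flask","scanner_window"]:
        for r in models.trace(t,n): 
            p=r["pixels"]; ys,xs=np.nonzero(p)
            print(n,t,round(r["confidence"],2),np.round(r["xy"],1),[xs.min(),xs.max(),ys.min(),ys.max()] if len(xs) else 0)
print(monitor.get_state())
E
```

```text
pics
{'K': [[479.187, 0.0, 322.844], [0.0, 479.187, 196.873], [0.0, 0.0, 1.0]], 'position': [1.24, -0.439, 0.68], 'orientation': [[0.592, -0.466, 0.658], [0.806, 0.362, -0.468], [-0.02, 0.807, 0.59]]}
scene bottle 0.7 [314.5 166.5] [np.int64(301), np.int64(324), np.int64(136), np.int64(197)]
scene bottle 0.69 [384.5 178.6] [np.int64(371), np.int64(397), np.int64(147), np.int64(212)]
scene bottle 0.6 [299.2 204.1] [np.int64(284), np.int64(311), np.int64(168), np.int64(235)]
scene bottle 0.34 [258.2 302.8] [np.int64(218), np.int64(292), np.int64(249), np.int64(344)]
scene tray 0.9 [352.  168.1] [np.int64(324), np.int64(374), np.int64(146), np.int64(188)]
scene scanner 0.77 [194.6 242.5] [np.int64(161), np.int64(223), np.int64(217), np.int64(264)]
scene mat 0.58 [190.5 253.4] [np.int64(150), np.int64(240), np.int64(212), np.int64(282)]
scene carton_blue 0.92 [422.4 195.5] [np.int64(397), np.int64(456), np.int64(168), np.int64(227)]
scene label_blue 0.73 [426.6 198.5] [np.int64(395), np.int64(457), np.int64(168), np.int64(229)]
scene jar_a 0.82 [361.  210.7] [np.int64(351), np.int64(369)
[... 2365 characters left out ...]
e-06,
        1.55378835e+00, -1.34021287e-01]), 'joint_vel': array([-0.00035404,  0.00074357, -0.00033535, -0.00101671,  0.0001666 ,
       -0.00058911]), 'tau': array([-9.30092974e-04, -7.12824512e+01, -5.71031284e+01, -4.32954630e-05,
        1.92913758e-03,  1.18138573e-04]), 'eef_pos': array([0.22329123, 0.52985526, 0.23126364]), 'tcp_rot': array([[-9.21535484e-01,  3.88294153e-01, -4.64843190e-05],
       [ 3.88294156e-01,  9.21535480e-01, -8.66376145e-05],
       [ 9.19607010e-06, -9.78892254e-05, -9.99999995e-01]]), 'ft_force': array([ 0.08223406, -0.8595458 ,  1.43775688]), 'torque': array([-0.07089556,  0.01694622,  0.05324127]), 'grip_force': 0.0, 'grip_width': 1.0025457895651084}
```

View pics/scene0.png

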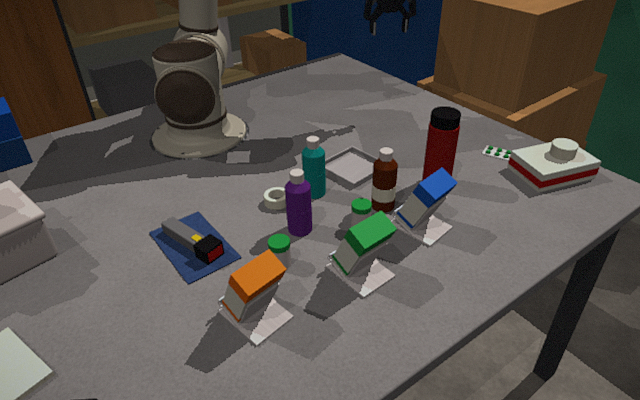

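View pics/top0.png

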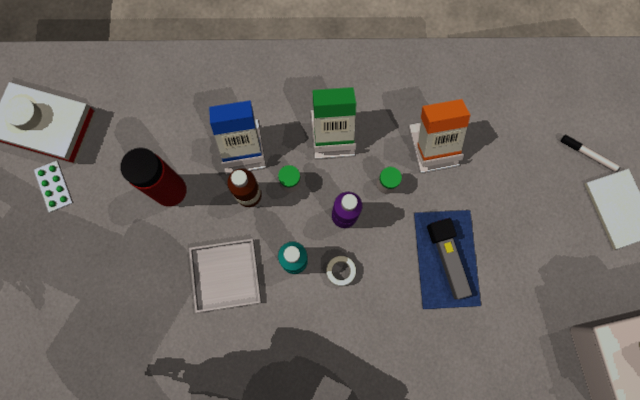

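Scene view: the brown bottle is at about (384,180) in front of the blue carton (425,200), with the turquoise and purple decoys at (314,165) and (298,203), the tray at (350,167) and the scanner at (195,240). In the top view the brown cap is at (239,178), the blue label at (237,141), the tray centre at (225,275) and the scanner at (450,258) with its window end up-image (+x).

```bash
python3 - <<'E'
import cv2,numpy as np
t=cv2.imread("pics/top0.png");s=cv2.imread("pics/scene0.png")
f=lambda i,x,y,w,h,k:cv2.resize(i[y:y+h,x:x+w],None,fx=k,fy=k,interpolation=cv2.INTER_CUBIC)
A=f(t,190,90,100,75,4);B=f(t,410,205,100,75,4);C=f(s,365,145,100,75,4);D=f(s,150,205,100,75,4)
cv2.imwrite("pics/crops.png",np.vstack([np.hstack([A,B]),np.hstack([C,D])]))
E
python3 - <<'E'
from h import *
for nm,a,b in [("capbrown",(386,153),(239,178))]: print(tri(a,b))
# tray outline, mat outline quads
for t,n,z in[("tray","top",.016),("mat","top",.004),("tray","scene",.016),("mat","scene",.004)]:
    p=models.trace(t,n)[0]["pixels"].astype(np.uint8)
    c=max(cv2.findContours(p,0,2)[0],key=cv2.contourArea)
    w=np.array([atz(n,q[0],z)[:2] for q in c],np.float32); r=cv2.minAreaRect(w); print(t,n,r)
E
```

```text
(array([0.5948649 , 0.19010772, 0.14236463]), np.float64(0.0018394526937926504))
tray top ((0.4267665147781372, 0.23371046781539917), (0.13038349151611328, 0.1315174251794815), 7.234720706939697)
mat top ((0.453022837638855, -0.22201970219612122), (0.1995638757944107, 0.11977452039718628), 1.9047688245773315)
tray scene ((0.4354456961154938, 0.23056749999523163), (0.15101270377635956, 0.1491798460483551), 6.22020959854126)
mat scene ((0.45264530181884766, -0.22037604451179504), (0.20441579818725586, 0.12133673578500748), 1.5473110675811768)
```

View pics/crops.png

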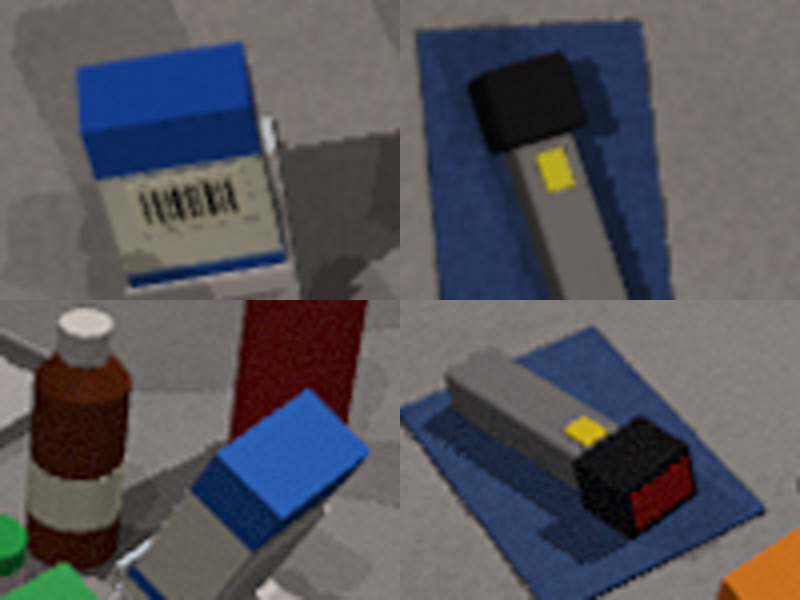

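The crops show the blue carton's top-face corners in both views, plus the scanner head, yellow mark and red window. Next I fit the poses. The tool only points down, so the scanner has to be pitched within the grip.

```bash
cat >> h.py <<'E'
from scipy.optimize import least_squares
from scipy.spatial.transform import Rotation as Ro
def fit(obs,p0,R0=np.eye(3),free=4,loss="soft_l1",z0=0.):
    # obs: (cam,uv,localpt); params x,y,yaw,z[,pitch nose-down]
    def res(p):
        R=Ro.from_euler("z",p[2]).as_matrix()@(Ro.from_euler("y",p[4]).as_matrix() if free>4 else np.eye(3))@R0
        return np.concatenate([proj(n,R@np.array(l)+[p[0],p[1],p[3]])-uv for n,uv,l in obs])
    s=least_squares(res,p0,loss=loss); return s.x,res(s.x).reshape(-1,2)
E
python3 - <<'E'
from h import *
T=lambda x,y:("top",np.array([190+x/4-.4,90+y/4-.4]))
T2=lambda x,y:("top",np.array([410+(x-400)/4-.4,205+y/4-.4]))
S=lambda x,y:("scene",np.array([365+x/4-.4,145+(y-300)/4-.4]))
S2=lambda x,y:("scene",np.array([150+(x-400)/4-.4,205+(y-300)/4-.4]))
c=lambda a,b,z:(a*.0225,b*.04,z)
obs=[(*T(78,68),c(1,1,.12)),(*T(242,43),c(1,-1,.12)),(*T(250,103),c(-1,-1,.12)),(*T(88,132),c(-1,1,.12)),
(*S(310,392),c(-1,1,.12)),(*S(368,452),c(1,1,.12)),(*S(275,545),c(1,-1,.12)),(*S(193,490),c(-1,-1,.12))]
R0=Ro.from_euler("y",np.deg2rad(25)).as_matrix()
p,r=fit(obs,[.65,.2,0,.02],R0); print("carton",p.round(4),np.abs(r).max(0)); print(r.round(1).tolist())
R=Ro.from_euler("z",p[2]).as_matrix()@R0
print("top edge z",(R@[-.0225,0,.12])[2]+p[3])
L=R@[-.0225,0,.0638]+[p[0],p[1],p[3]]; print("label",L,"x axis",R[:,0],"proj",proj("top",L),"seen ~",T(190,204)[1])
h=lambda x,y,z:(x,y,z)
obs=[(*T2(472,86),h(.085,.023,.036)),(*T2(562,53),h(.085,-.023,.036)),(*T2(585,123),h(.045,-.023,.036)),(*T2(494,151),h(.045,.023,.036)),
(*S2(632,503),h(.085,-.023,.036)),(*S2(692,455),h(.085,.023,.036)),(*S2(640,418),h(.045,.023,.036)),(*S2(575,455),h(.045,-.023,.036)),
(*S2(447,373),h(-.075,-.016,.028)),(*S2(488,347),h(-.075,.016,.028))]
p,r=fit(obs,[.45,-.22,.2,.004]); print("scanner",p.round(4),r.round(1).tolist())
for nm,a,b,H in[("brown",(386,150),(238,177.5),.15),("turq",(313,140),(291,255),.15),("purp",(296,174),(348.5,201.5),.15),("jar1",(361,204),(289,176.5),.062),("jar2",(279,241.5),(390.5,178),.062),("flask",(445,114),(142,167),.195)]:
    print(nm,tri(a,b)[0].round(3),atz("top",b,H).round(3))
E
```

```text
carton [0.6809 0.2006 0.1615 0.0165] [5.34716205 6.68422452]
[[0.7, 0.1], [0.5, -0.3], [0.6, 0.6], [-0.8, 0.2], [-1.3, 1.7], [0.1, 1.8], [1.2, -4.3], [5.3, -6.7]]
top edge z 0.13478676947402024
label [0.68743542 0.20162128 0.08385227] x axis [ 0.89451502  0.14572813 -0.42261826] proj [237.522351   139.86752223] seen ~ [237.1 140.6]
scanner [ 0.4442 -0.2225  0.2504 -0.0014] [[0.1, -2.5], [-1.1, -0.2], [-0.7, 1.1], [0.6, 0.1], [-2.5, -1.3], [0.3, -1.5], [0.5, -0.1], [-1.0, 2.3], [-0.6, 0.9], [1.3, 0.2]]
brown [0.594 0.191 0.149] [0.593 0.19  0.15 ]
turq [0.452 0.097 0.144] [0.451 0.095 0.15 ]
purp [ 0.547 -0.01   0.145] [ 0.546 -0.01   0.15 ]
jar1 [0.618 0.102 0.059] [0.617 0.101 0.062]
jar2 [ 0.613 -0.102  0.058] [ 0.611 -0.103  0.062]
flask [0.606 0.353 0.188] [0.603 0.349 0.195]
```

Request:
carry_out:
  targets:
    - [-0.02,-0.0071,0,0,-1]
    - [-0.036,-0.0129,0,0,-1]
    - [-0.036,-0.0129,0,0,-1]
    - [-0.036,-0.0129,0,0,-1]
    - [-0.036,-0.0129,0,0,-1]
  force: 50

```text
clock: 1.72
eef_pos: [0.3525, 0.4108, 0.2314]
tcp_rot: [[-0.922, 0.388, 0.0], [0.388, 0.922, 0.0], [-0.0, 0.0, -1.0]]
ft_force: [0.9, 0.2, -0.0]
grip_width: 0.999
grip_force: 0.0
```

Request:
carry_out:
  targets:
    - [-0.036,-0.0129,0,0,-1]
    - [-0.036,-0.0129,0,0,-1]
    - [-0.036,-0.0129,0,0,-1]
    - [-0.036,-0.0129,0,0,-1]
    - [-0.036,-0.0129,0,0,-1]

```text
clock: 2.13
eef_pos: [0.4936, 0.2812, 0.2315]
tcp_rot: [[-0.922, 0.388, 0.0], [0.388, 0.922, 0.0], [-0.0, 0.0, -1.0]]
ft_force: [0.1, 1.0, 0.0]
grip_width: 1.003
grip_force: 0.0
```

Request:
carry_out:
  targets:
    - [-0.036,-0.0129,0,0,-1]
    - [-0.036,-0.0129,0,0,-1]
    - [-0.036,-0.0129,0,0,-1]
    - [-0.0218,-0.0074,0,0,-1]
    - [0,0,0,0,-1]

```text
clock: 2.55
eef_pos: [0.5969, 0.1864, 0.2304]
tcp_rot: [[-0.92, 0.392, -0.0], [0.392, 0.92, -0.001], [0.0, -0.001, -1.0]]
ft_force: [0.2, -0.7, -0.3]
grip_width: 1.001
grip_force: 0.0
```

Run:
```python
from h import *
T=lambda x,y:("top",np.array([190+x/4-.4,90+y/4-.4]))
S=lambda x,y:("scene",np.array([365+x/4-.4,145+(y-300)/4-.4]))
c=lambda a,b,z:(a*.0225,b*.04,z)
obs=[(*T(78,68),c(1,1,.12)),(*T(242,43),c(1,-1,.12)),(*T(250,103),c(-1,-1,.12)),(*T(88,132),c(-1,1,.12)),
(*S(310,392),c(-1,1,.12)),(*S(368,452),c(1,1,.12))]
R0=Ro.from_euler("y",np.deg2rad(25)).as_matrix()
p,r=fit(obs,[.65,.2,0,.02],R0); print("carton",p.round(4),r.round(1).tolist())
R=Ro.from_euler("z",p[2]).as_matrix()@R0
L=R@[-.0225,0,.0638]+[p[0],p[1],p[3]]; print("label",L,"x axis",R[:,0],"proj",proj("top",L),atz("top",T(190,204)[1],.089))
s=monitor.get_state();R=s["tcp_rot"];print(s["clock"],s["eef_pos"],"to go (tool)",R.T@(np.array([.5935,.190,.082])-s["eef_pos"]))
```

```text
carton [0.6802 0.201  0.1623 0.0199] [[0.1, -0.2], [0.1, -0.6], [0.2, 0.3], [-1.4, 0.0], [-1.2, 0.1], [0.2, 0.2]]
label [0.68667423 0.20202238 0.08721015] x axis [ 0.89439254  0.14647794 -0.42261826] proj [237.06998837 139.68978454] [0.68418396 0.20167318 0.089     ]
2.55 [0.59688779 0.18635278 0.23036813] to go (tool) [0.00454539 0.00220361 0.14836564]
```

Request:
carry_out:
  targets:
    - [0,0,0.02,0,-1]
    - [0,0,0.03,0,-1]
    - [0,0,0.02,0,-1]
    - [0,0,0,0,-1]
    - [0,0,0,0,-1]

```text
clock: 2.97
eef_pos: [0.5937, 0.19, 0.1611]
tcp_rot: [[-0.922, 0.388, -0.002], [0.388, 0.922, -0.0], [0.001, -0.001, -1.0]]
ft_force: [0.1, 0.4, 2.1]
grip_width: 1.001
grip_force: 0.0
```

Request:
carry_out:
  targets:
    - [0,0,0.02,0,-1]
    - [0,0,0.025,0,-1]
    - [0,0,0.02,0,-1]
    - [0,0,0.014,0,-1]
    - [0,0,0,0,-1]

```text
clock: 3.38
eef_pos: [0.5937, 0.1899, 0.0814]
tcp_rot: [[-0.922, 0.388, -0.002], [0.388, 0.922, -0.0], [0.001, -0.001, -1.0]]
ft_force: [0.1, -0.5, -0.2]
grip_width: 1.002
grip_force: 0.0
```

Request:
carry_out:
  targets:
    - [0,0,0,0,-0.5]
    - [0,0,0,0,0]
    - [0,0,0,0,0.4]
    - [0,0,0,0,1]
    - [0,0,0,0,1]

```text
clock: 3.8
eef_pos: [0.5951, 0.19, 0.0848]
tcp_rot: [[-0.922, 0.388, 0.003], [0.388, 0.922, 0.0], [-0.003, 0.002, -1.0]]
ft_force: [-2.5, -1.2, 10.1]
grip_width: 0.618
grip_force: 52.2
```

Request:
carry_out:
  targets:
    - [0,0,0,0,1]
    - [0,0,0,0,1]
    - [0,0,0,0,1]
    - [0,0,-0.003,0,1]
    - [0,0,-0.003,0,1]

```text
clock: 4.22
eef_pos: [0.5943, 0.1899, 0.0893]
tcp_rot: [[-0.922, 0.388, 0.001], [0.388, 0.922, 0.0], [-0.001, 0.0, -1.0]]
ft_force: [-0.1, 0.7, -2.5]
grip_width: 0.618
grip_force: 52.9
```

Request:
carry_out:
  targets:
    - [0,0,-0.008,0,1]
    - [0,0,-0.012,0,1]
    - [0,0,-0.012,0,1]
    - [0,0,-0.008,0,1]
    - [0.006,0,0,0,1]

```text
clock: 4.63
eef_pos: [0.59, 0.1921, 0.131]
tcp_rot: [[-0.921, 0.389, 0.004], [0.389, 0.921, 0.0], [-0.003, 0.002, -1.0]]
ft_force: [0.9, 0.6, -2.4]
grip_width: 0.621
grip_force: 53.0
```

Request:
carry_out:
  targets:
    - [0.012,-0.001,0,0,1]
    - [0.02,-0.001,0,0,1]
    - [0.022,-0.001,0,0,1]
    - [0.022,-0.001,0,0,1]
    - [0.022,-0.001,0,0,1]

```text
clock: 5.05
eef_pos: [0.494, 0.226, 0.1274]
tcp_rot: [[-0.922, 0.388, -0.001], [0.388, 0.922, -0.0], [0.001, -0.001, -1.0]]
ft_force: [0.1, 0.4, -2.7]
grip_width: 0.615
grip_force: 53.0
```

Request:
carry_out:
  targets:
    - [0.022,-0.001,0,0,1]
    - [0.022,-0.001,0,0,1]
    - [0.022,-0.001,0,0,1]
    - [0.02,-0.001,0,0,1]
    - [0.012,0,0,0,1]

```text
clock: 5.47
eef_pos: [0.4016, 0.2604, 0.1277]
tcp_rot: [[-0.922, 0.387, -0.001], [0.387, 0.922, -0.0], [0.001, -0.001, -1.0]]
ft_force: [-0.1, -0.2, -2.2]
grip_width: 0.616
grip_force: 52.9
```

Request:
carry_out:
  targets:
    - [0.005,0,0,0,1]
    - [0,0,0,0,1]
    - [0,0,0.01,0,1]
    - [0,0,0.01,0,1]
    - [0,0,0,0,1]

```text
clock: 5.88
eef_pos: [0.3995, 0.2611, 0.1055]
tcp_rot: [[-0.921, 0.389, -0.003], [0.389, 0.921, -0.002], [0.002, -0.003, -1.0]]
ft_force: [-0.5, -0.4, -3.8]
grip_width: 0.614
grip_force: 53.2
```

Run:
```python
from h import *
a=vision.snapshot("scene");b=vision.snapshot("top")
f=lambda i,x,y:cv2.resize(i[y:y+150,x:x+200],None,fx=2,fy=2,interpolation=cv2.INTER_CUBIC)
cv2.imwrite("pics/p1.png",np.hstack([f(a,260,70),f(b,130,170)])[:,:,::-1])
```

```text
(no output)
```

View pics/p1.png

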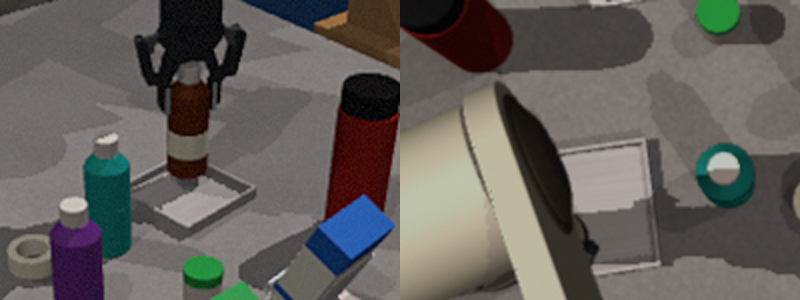

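The bottle is held upright above the back half of the tray, at scene pixel about (353,150). Next I lower it until it touches.

Request:
carry_out:
  targets:
    - [0,0,0.005,0,1]
    - [0,0,0.004,0,1]
    - [0,0,0.003,0,1]
    - [0,0,0.002,0,1]
    - [0,0,0.001,0,1]

```text
clock: 6.4
eef_pos: [0.3998, 0.2619, 0.0929]
tcp_rot: [[-0.922, 0.388, -0.0], [0.388, 0.922, -0.0], [0.0, -0.0, -1.0]]
ft_force: [-0.5, -0.4, -3.2]
grip_width: 0.614
grip_force: 53.3
```

Request:
carry_out:
  targets:
    - [0,0,0.001,0,1]
    - [0,0,0.001,0,1]
    - [0,0,0.001,0,1]
    - [0,0,0,0,1]
    - [0,0,0,0,1]

```text
clock: 6.82
eef_pos: [0.3999, 0.2619, 0.0903]
tcp_rot: [[-0.922, 0.388, 0.0], [0.388, 0.922, -0.0], [-0.0, -0.0, -1.0]]
ft_force: [0.4, -0.8, -3.0]
grip_width: 0.611
grip_force: 53.3
```

Request:
carry_out:
  targets:
    - [0,0,0.001,0,1]
    - [0,0,0.001,0,1]
    - [0,0,0.001,0,1]
    - [0,0,0,0,1]
    - [0,0,0,0,1]

```text
clock: 7.23
eef_pos: [0.4004, 0.262, 0.0888]
tcp_rot: [[-0.922, 0.388, 0.002], [0.388, 0.922, 0.0], [-0.001, 0.001, -1.0]]
ft_force: [-5.4, -4.6, 20.2]
grip_width: 0.617
grip_force: 55.6
```

Request:
carry_out:
  targets:
    - [0,0,-0.0015,0,1]
    - [0,0,0,0,0.2]
    - [0,0,0,0,0]
    - [0,0,0,0,-0.3]
    - [0,0,0,0,-1]

```text
clock: 7.65
eef_pos: [0.3999, 0.2619, 0.0887]
tcp_rot: [[-0.922, 0.388, 0.0], [0.388, 0.922, -0.0], [-0.0, -0.0, -1.0]]
ft_force: [0.6, 0.7, -0.2]
grip_width: 0.773
grip_force: 0.0
```

Request:
carry_out:
  targets:
    - [0,0,0,0,-1]
    - [0,0,0,0,-1]
    - [0,0,0,0,-1]
    - [0,0,-0.01,0,-1]
    - [0,0,-0.03,0,-1]

```text
clock: 8.07
eef_pos: [0.3983, 0.2612, 0.1265]
tcp_rot: [[-0.921, 0.388, -0.005], [0.388, 0.921, -0.003], [0.004, -0.004, -1.0]]
ft_force: [0.3, 0.7, 0.0]
grip_width: 1.002
grip_force: 0.0
```

Request:
carry_out:
  targets:
    - [0,0,-0.04,0,-1]
    - [0,0,-0.04,0,-1]
    - [0,0,-0.03,0,-1]
    - [0,0,0,0,-1]
    - [0,0,0,0,-1]

```text
clock: 8.48
eef_pos: [0.4004, 0.2621, 0.2411]
tcp_rot: [[-0.922, 0.388, 0.003], [0.388, 0.922, 0.001], [-0.002, 0.003, -1.0]]
ft_force: [0.5, -0.1, -0.1]
grip_width: 1.002
grip_force: 0.0
```

Request:
carry_out:
  targets:
    - [-0.0126,-0.0233,0,0,-1]
    - [-0.0172,-0.0308,0,0,-1]
    - [-0.0172,-0.0308,0,0,-1]
    - [-0.0172,-0.0308,0,0,-1]
    - [-0.0172,-0.0308,0,0,-1]

```text
clock: 8.9
eef_pos: [0.4173, 0.0939, 0.2381]
tcp_rot: [[-0.922, 0.388, -0.001], [0.388, 0.922, -0.0], [0.001, -0.001, -1.0]]
ft_force: [1.7, 0.2, -1.1]
grip_width: 1.001
grip_force: 0.0
```

Request:
carry_out:
  targets:
    - [-0.0172,-0.0308,0,0,-1]
    - [-0.0172,-0.0308,0,0,-1]
    - [-0.0172,-0.0308,0,0,-1]
    - [-0.0172,-0.0308,0,0,-1]
    - [-0.0172,-0.0308,0,0,-1]

```text
clock: 9.32
eef_pos: [0.4368, -0.0816, 0.2381]
tcp_rot: [[-0.921, 0.388, -0.001], [0.388, 0.921, 0.0], [0.001, -0.0, -1.0]]
ft_force: [0.6, 0.8, -0.7]
grip_width: 1.002
grip_force: 0.0
```

Request:
carry_out:
  targets:
    - [-0.0172,-0.0308,0,0,-1]
    - [-0.0172,-0.0308,0,0,-1]
    - [-0.0172,-0.0308,0,0,-1]
    - [-0.0172,-0.0308,0,0,-1]
    - [0,0,0,-0.108,-1]

```text
clock: 9.73
eef_pos: [0.4526, -0.2249, 0.2372]
tcp_rot: [[-0.956, 0.292, -0.002], [0.292, 0.956, 0.0], [0.002, -0.001, -1.0]]
ft_force: [0.8, -0.6, -0.3]
grip_width: 1.002
grip_force: 0.0
```

Request:
carry_out:
  targets:
    - [0,0,0.02,-0.108,-1]
    - [0,0,0.02,-0.108,-1]
    - [0,0,0.02,-0.108,-1]
    - [0,0,0.02,-0.108,-1]
    - [0,0,0,-0.108,-1]

```text
clock: 10.15
eef_pos: [0.4512, -0.2191, 0.1542]
tcp_rot: [[-0.968, -0.252, -0.006], [-0.252, 0.968, 0.004], [0.004, 0.005, -1.0]]
ft_force: [-1.2, -0.7, -0.7]
grip_width: 0.993
grip_force: 0.0
```

Run:
```python
from h import *
a=vision.snapshot("scene")
b=vision.snapshot("top")
f=lambda i,x,y:cv2.resize(i[y:y+150,x:x+200],None,fx=2,fy=2,interpolation=cv2.INTER_CUBIC)
cv2.imwrite("pics/p2.png",np.vstack([np.hstack([f(a,120,150),f(a,260,70)]),np.hstack([f(b,380,60),f(b,150,170)])])[:,:,::-1])
s=monitor.get_state();print(s["clock"],s["eef_pos"],s["tcp_rot"].round(3),s["joint_positions"].round(2))
print("to go",s["tcp_rot"].T@(np.array([.4538,-.220,.0075])-s["eef_pos"]))
```

```text
10.25 [ 0.45232579 -0.21975937  0.1573991 ] [[-0.968 -0.249 -0.003]
 [-0.249  0.968  0.002]
 [ 0.002  0.002 -1.   ]] [-0.61  0.04  1.71 -0.    1.4  -2.43]
to go [-0.00167366 -0.00092591  0.14989434]
```

View pics/p2.png

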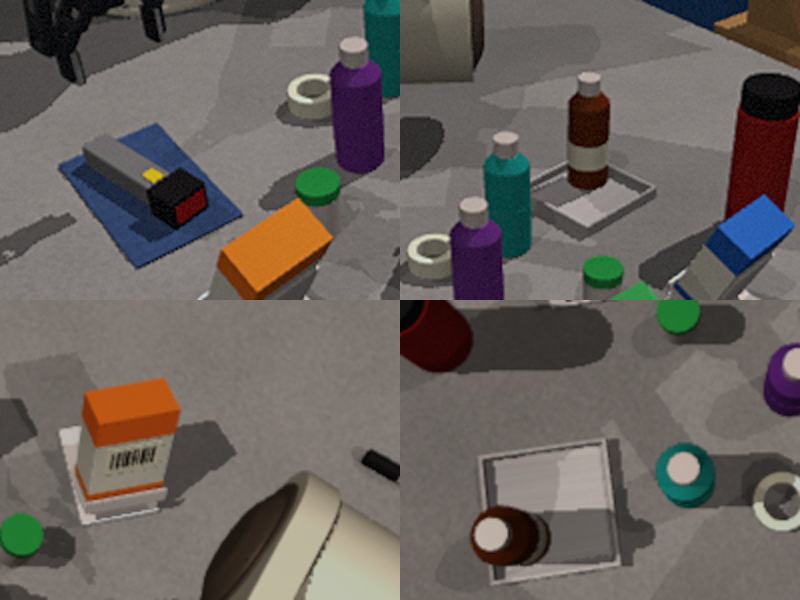

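The bottle stands upright in the tray's back-left corner (top pixel about (395,435) in the crop). The scanner is untouched. Now I descend on it and grip.

Request:
carry_out:
  targets:
    - [0,0,0.03,0,-1]
    - [0,0,0.035,0,-1]
    - [0,0,0.035,0,-1]
    - [0,0,0.03,0,-1]
    - [0,0,0.01,0,-1]

```text
clock: 10.67
eef_pos: [0.4513, -0.2191, 0.0152]
tcp_rot: [[-0.97, -0.243, -0.004], [-0.243, 0.97, 0.003], [0.003, 0.004, -1.0]]
ft_force: [-0.8, 0.7, -1.6]
grip_width: 1.0
grip_force: 0.0
```

Request:
carry_out:
  targets:
    - [0,0,0.006,0,-1]
    - [0,0,0.003,0,-1]
    - [0,0,0,0,-1]
    - [0,0,0,0,-1]
    - [0,0,0,0,-1]

```text
clock: 11.08
eef_pos: [0.4537, -0.2207, 0.0112]
tcp_rot: [[-0.969, -0.246, 0.002], [-0.246, 0.969, -0.001], [-0.001, -0.002, -1.0]]
ft_force: [-0.3, 0.9, -0.5]
grip_width: 0.999
grip_force: 0.0
```

Run:
```python
from h import *
print(tri((268.5,250),(426,126)),tri((229,280.5),(470,116)))
print(atz("top",(426,126),.14),atz("top",(470,116),.14))
s=monitor.get_state();print(s["eef_pos"],s["ft_force"])
```

```text
(array([ 0.69454779, -0.16510218,  0.13082613]), np.float64(0.0012421779864036121)) (array([ 0.71502857, -0.25151209,  0.12882447]), np.float64(0.0006169821385489606))
[ 0.69148469 -0.16226395  0.14      ] [ 0.71058319 -0.24794325  0.14      ]
[ 0.45372942 -0.22069521  0.01120661] [-0.33639559  0.87102631 -0.51181183]
```

Request:
carry_out:
  targets:
    - [0,0,0.0025,0,-1]
    - [0,0,0,0,-0.5]
    - [0,0,0,0,0]
    - [0,0,0,0,0.3]
    - [0,0,0,0,0.6]
  force: 30

```text
clock: 11.5
eef_pos: [0.4531, -0.2203, 0.0074]
tcp_rot: [[-0.969, -0.247, 0.0], [-0.247, 0.969, -0.0], [0.0, -0.0, -1.0]]
ft_force: [0.2, 0.5, 0.4]
grip_width: 0.461
grip_force: 0.0
```

Request:
carry_out:
  targets:
    - [0,0,0,0,1]
    - [0,0,0,0,1]
    - [0,0,0,0,1]
    - [0,0,0,0,1]
    - [0,0,-0.003,0,1]

```text
clock: 11.92
eef_pos: [0.4527, -0.22, 0.0099]
tcp_rot: [[-0.969, -0.247, -0.001], [-0.247, 0.969, 0.0], [0.001, 0.001, -1.0]]
ft_force: [-0.4, -0.3, -2.0]
grip_width: 0.371
grip_force: 30.0
```

Request:
carry_out:
  targets:
    - [0,0,-0.01,0,1]
    - [0,0,-0.02,0,1]
    - [0,0,-0.03,0,1]
    - [0,0,-0.03,0,1]
    - [0,0,-0.03,0,1]

```text
clock: 12.33
eef_pos: [0.4526, -0.2199, 0.1322]
tcp_rot: [[-0.969, -0.247, -0.0], [-0.247, 0.969, 0.0], [0.0, 0.0, -1.0]]
ft_force: [-0.8, -0.9, -2.0]
grip_width: 0.366
grip_force: 30.1
```

Request:
carry_out:
  targets:
    - [0,0,-0.03,0,1]
    - [0,0,-0.02,0,1]
    - [0,0,0,0,1]
    - [0,0,0,0,1]
    - [0,0,0,0,1]

```text
clock: 12.75
eef_pos: [0.4526, -0.2199, 0.1797]
tcp_rot: [[-0.969, -0.247, -0.001], [-0.247, 0.969, 0.001], [0.001, 0.001, -1.0]]
ft_force: [0.3, 0.5, -2.4]
grip_width: 0.367
grip_force: 30.2
```

Run:
```python
from h import *
a=vision.snapshot("scene")
f=lambda i,x,y:cv2.resize(i[y:y+150,x:x+200],None,fx=4,fy=4,interpolation=cv2.INTER_CUBIC)
cv2.imwrite("pics/p3.png",f(a,90,110)[:,:,::-1])
s=monitor.get_state();print(s["clock"],s["eef_pos"],s["tcp_rot"].round(3),s["joint_positions"].round(2),s["torque"])
```

```text
12.8 [ 0.45252974 -0.21987851  0.17926834] [[-0.969 -0.247 -0.002]
 [-0.247  0.969  0.001]
 [ 0.001  0.001 -1.   ]] [-0.61  0.03  1.68 -0.    1.44 -2.43] [0.06030113 0.0043204  0.05779138]
```

View pics/p3.png

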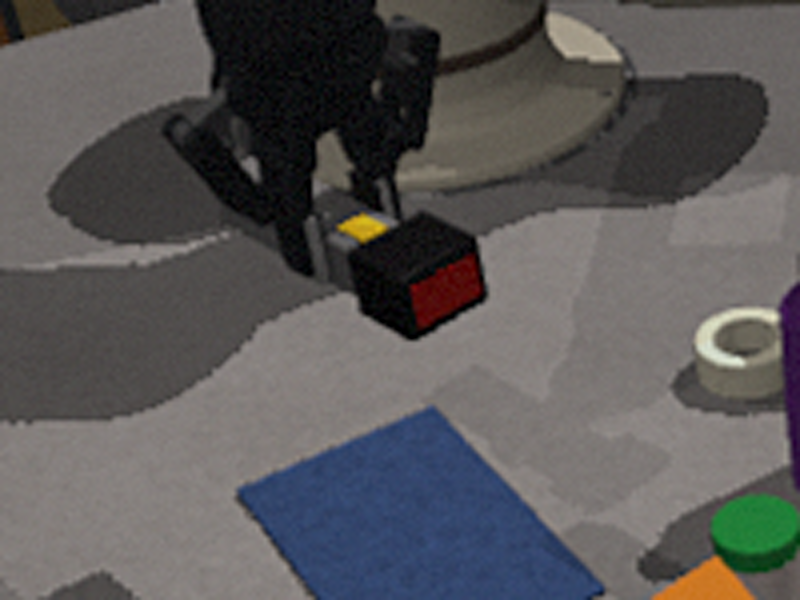

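The scanner is held roughly level, with head corners around (350–487, 210–338) in the crop. I check the held pose and work out the next move: pressing its tail on the orange carton's top edge to pitch the nose down.

Run:
```python
from h import *
S=lambda x,y:("scene",np.array([90+x/4-.4,110+y/4-.4]))
a,b,w=.045,.085,.023
obs=[(*S(350,247),(a,-w,.036)),(*S(425,210),(a,w,.036)),(*S(475,238),(b,w,.036)),(*S(411,279),(b,-w,.036)),(*S(415,339),(b,-w,0)),(*S(487,295),(b,w,0)),(*S(362,307),(a,-w,0))]
p,r=fit(obs,[.444,-.2225,.25,.176,0],free=5); print(p.round(4),r.round(1).tolist())
s=monitor.get_state()
# nose to -x: tail over orange front edge mid, press grip pt
e=(np.array([.693,-.1635])+[.7125,-.2495])/2; print("edge mid",e, "yaw",np.arctan2(.0195,.086))
y=np.arctan2(.0195,.086)
for L in(.065,.07): print(L,e-L*np.array([np.cos(y),np.sin(y)]))
```

```text
[ 0.3744 -0.2011  0.2935  0.1359  0.0736] [[0.4, 0.5], [-0.4, -0.4], [0.8, -0.1], [-1.1, 0.2], [0.3, -0.2], [-0.3, 0.0], [0.1, -0.1]]
edge mid [ 0.70275 -0.2065 ] yaw 0.22297396232897948
0.065 [ 0.63935913 -0.22087351]
0.07 [ 0.63448291 -0.22197917]
```

Request:
carry_out:
  targets:
    - [0,0,0,0.05,1]
    - [0,0,0,0.09,1]
    - [0,0,0,0.12,1]
    - [0,0,0,0.12,1]
    - [0,0,0,0.12,1]

```text
clock: 13.22
eef_pos: [0.4526, -0.22, 0.1791]
tcp_rot: [[-0.967, 0.254, -0.002], [0.254, 0.967, 0.001], [0.002, 0.001, -1.0]]
ft_force: [-0.6, -0.2, -1.8]
grip_width: 0.37
grip_force: 30.2
```

Request:
carry_out:
  targets:
    - [0,0,0,0.12,1]
    - [0,0,0,0.12,1]
    - [0,0,0,0.12,1]
    - [0,0,0,0.12,1]
    - [0,0,0,0.12,1]

```text
clock: 13.63
eef_pos: [0.4526, -0.2199, 0.1791]
tcp_rot: [[-0.655, 0.756, -0.002], [0.756, 0.655, 0.001], [0.002, -0.001, -1.0]]
ft_force: [-0.3, 0.2, -2.8]
grip_width: 0.373
grip_force: 30.2
```

Request:
carry_out:
  targets:
    - [0,0,0,0.12,1]
    - [0,0,0,0.12,1]
    - [0,0,0,0.12,1]
    - [0,0,0,0.12,1]
    - [0,0,0,0.12,1]

```text
clock: 14.05
eef_pos: [0.4526, -0.2199, 0.179]
tcp_rot: [[-0.114, 0.994, -0.002], [0.994, 0.114, 0.001], [0.002, -0.002, -1.0]]
ft_force: [0.3, -0.8, -2.1]
grip_width: 0.365
grip_force: 30.2
```

Request:
carry_out:
  targets:
    - [0,0,0,0.12,1]
    - [0,0,0,0.12,1]
    - [0,0,0,0.12,1]
    - [0,0,0,0.12,1]
    - [0,0,0,0.12,1]

```text
clock: 14.47
eef_pos: [0.4526, -0.2199, 0.179]
tcp_rot: [[0.467, 0.884, -0.002], [0.884, -0.467, 0.001], [0.0, -0.002, -1.0]]
ft_force: [-0.2, -0.1, -1.4]
grip_width: 0.369
grip_force: 30.2
```

Request:
carry_out:
  targets:
    - [0,0,0,0.12,1]
    - [0,0,0,0.12,1]
    - [0,0,0,0.12,1]
    - [0,0,0,0.12,1]
    - [0,0,0,0.12,1]

```text
clock: 14.88
eef_pos: [0.4526, -0.2199, 0.179]
tcp_rot: [[0.885, 0.466, -0.002], [0.466, -0.885, 0.001], [-0.001, -0.002, -1.0]]
ft_force: [-1.1, 0.5, -1.4]
grip_width: 0.37
grip_force: 30.2
```

Request:
carry_out:
  targets:
    - [0,0,0,0.12,1]
    - [0,0,0,0.09,1]
    - [0,0,0,0.05,1]
    - [0,0,0,0,1]
    - [0,0,0,0,1]

```text
clock: 15.3
eef_pos: [0.4528, -0.22, 0.1795]
tcp_rot: [[0.973, 0.231, -0.001], [0.231, -0.973, 0.001], [-0.001, -0.001, -1.0]]
ft_force: [0.5, 0.1, -2.3]
grip_width: 0.367
grip_force: 30.2
```

Request:
carry_out:
  targets:
    - [0.01,0.0025,0,0,1]
    - [0.02,0.005,0,0,1]
    - [0.024,0.006,0,0,1]
    - [0.024,0.006,0,0,1]
    - [0.024,0.006,0,0,1]

```text
clock: 15.72
eef_pos: [0.5598, -0.2215, 0.1799]
tcp_rot: [[0.973, 0.23, -0.0], [0.23, -0.973, 0.0], [-0.0, -0.0, -1.0]]
ft_force: [0.1, -0.9, -2.5]
grip_width: 0.366
grip_force: 30.2
```

Request:
carry_out:
  targets:
    - [0.024,0.006,0,0,1]
    - [0.024,0.006,0,0,1]
    - [0.018,0.0044,0,0,1]
    - [0.008,0.002,0,0,1]
    - [0,0,0,0,1]

```text
clock: 16.13
eef_pos: [0.6357, -0.2223, 0.179]
tcp_rot: [[0.973, 0.231, -0.001], [0.231, -0.973, 0.001], [-0.001, -0.001, -1.0]]
ft_force: [-0.7, 0.2, -2.2]
grip_width: 0.368
grip_force: 30.1
```

Request:
carry_out:
  targets:
    - [0,0,0.01,0,1]
    - [0,0,0.01,0,1]
    - [0,0,0.005,0,1]
    - [0,0,0,0,1]
    - [0,0,0,0,1]

```text
clock: 16.55
eef_pos: [0.6338, -0.2228, 0.1551]
tcp_rot: [[0.974, 0.229, -0.001], [0.229, -0.974, 0.0], [-0.001, -0.0, -1.0]]
ft_force: [-0.2, -0.7, -2.5]
grip_width: 0.371
grip_force: 30.2
```

Run:
```python
from h import *
a=vision.snapshot("scene")
f=lambda i,x,y:cv2.resize(i[y:y+150,x:x+200],None,fx=4,fy=4,interpolation=cv2.INTER_CUBIC)
cv2.imwrite("pics/p4.png",f(a,150,160)[:,:,::-1])
s=monitor.get_state();print(s["clock"],s["eef_pos"],s["ft_force"])
```

```text
16.6 [ 0.63413991 -0.22284071  0.1555921 ] [-0.38845398  0.56833909 -1.37754404]
```

View pics/p4.png

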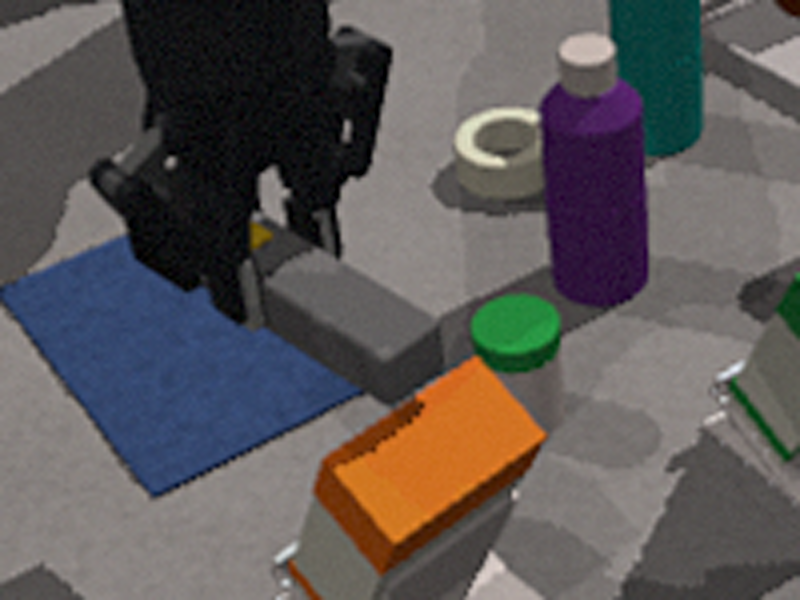

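Run:
```python
from h import *
u=np.array([.974,.229]);v=np.array([-.229,.974]);T=np.array([.6341,-.2228]);
for d in(.07,.085):
  for z in(.1525,.1805):
    for w in(-.016,.016):
      X=[*(T+d*u+w*v),z]; print(d,z,w,((proj("scene",X)+.4-[150,160])*4).round())
for X in([.693,-.1635,.14],[.7125,-.2495,.14]): print(((proj("scene",X)+.4-[150,160])*4).round())
```

```text
0.07 0.1525 -0.016 [364. 396.]
0.07 0.1525 0.016 [423. 354.]
0.07 0.1805 -0.016 [355. 344.]
0.07 0.1805 0.016 [416. 302.]
0.085 0.1525 -0.016 [389. 413.]
0.085 0.1525 0.016 [448. 370.]
0.085 0.1805 -0.016 [381. 360.]
0.085 0.1805 0.016 [442. 318.]
[477. 342.]
[315. 458.]
```

Request:
carry_out:
  targets:
    - [0,0,0.005,0,1]
    - [0,0,0.005,0,1]
    - [0,0,0.005,0,1]
    - [0,0,0.004,0,1]
    - [0,0,0.004,0,1]

```text
clock: 17.02
eef_pos: [0.6343, -0.2228, 0.1321]
tcp_rot: [[0.974, 0.229, -0.0], [0.229, -0.974, -0.0], [-0.0, 0.0, -1.0]]
ft_force: [-4.6, -1.0, 4.4]
grip_width: 0.371
grip_force: 31.2
```

Request:
carry_out:
  targets:
    - [0,0,0.004,0,1]
    - [0,0,0.004,0,1]
    - [0,0,0.004,0,1]
    - [0,0,0,0,1]
    - [0,0,0,0,1]

```text
clock: 17.43
eef_pos: [0.6344, -0.2226, 0.12]
tcp_rot: [[0.973, 0.229, -0.0], [0.229, -0.973, 0.0], [-0.0, -0.0, -1.0]]
ft_force: [-0.5, 0.1, -1.4]
grip_width: 0.368
grip_force: 31.4
```

Run:
```python
from h import *
a=vision.snapshot("scene")
f=lambda i,x,y:cv2.resize(i[y:y+150,x:x+200],None,fx=4,fy=4,interpolation=cv2.INTER_CUBIC)
cv2.imwrite("pics/p5.png",f(a,150,160)[:,:,::-1])
s=monitor.get_state();print(s["clock"],s["eef_pos"],s["ft_force"])
```

```text
17.4833 [ 0.63450915 -0.22263048  0.12012589] [-0.33557602 -0.0065575  -2.23789625]
```

View pics/p5.png

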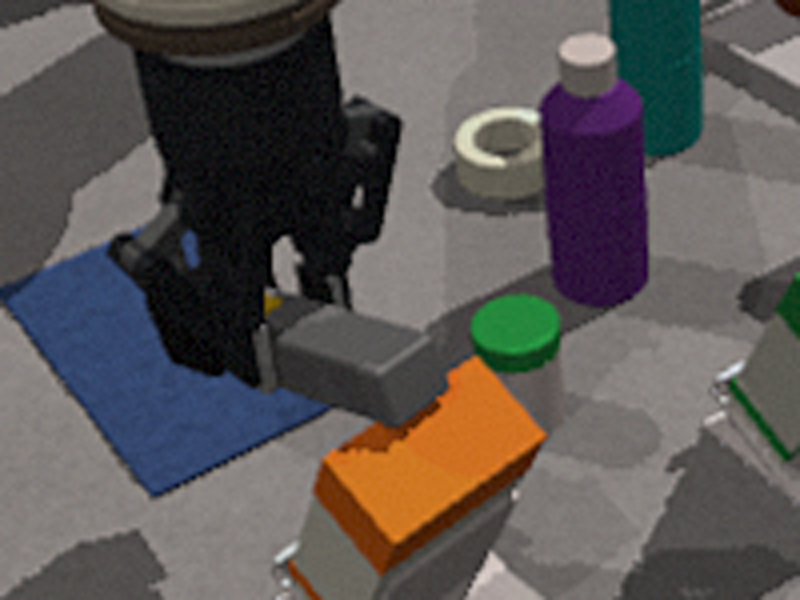

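The scanner's tail rests on the orange carton's front edge and has pivoted up; the tail corners are at (372,375), (440,335) and (397,425). I estimate the pitch.

```bash
cat >> h.py <<'E'
def tailfit(T,R,obs,p0):
    # held scanner: params pitch, axis height above TCP, grip x on scanner
    # local scanner frame -> tool: scanner x=-tool x, y=tool y, z=-tool z ; nose-down pitch about y
    def pt(l,p):
        v=np.array([l[0]-p[2],l[1],l[2]-.014]); v=Ro.from_euler("y",p[0]).apply(v)
        return T+R@np.array([-v[0],v[1],-v[2]-p[1]])
    res=lambda p:np.concatenate([(proj("scene",pt(l,p))-uv)/1.0 for uv,l in obs]+[[(p[1]-.011)/.002,(p[2]-.009)/.003]])
    s=least_squares(res,p0,loss="soft_l1"); return s.x,res(s.x).round(1),pt
E
python3 - <<'E'
from h import *
s=monitor.get_state()
S=lambda x,y:np.array([150+x/4-.4,160+y/4-.4])
obs=[(S(372,376),(-.075,.016,.028)),(S(440,334),(-.075,-.016,.028)),(S(397,425),(-.075,.016,0))]
p,r,pt=tailfit(s["eef_pos"],s["tcp_rot"],obs,[.2,.011,.009]);print(p,r)
S=lambda x,y:np.array([150+x/4-.4,160+y/4-.4])
obs=[(S(383,358),(-.075,.016,.028)),(S(442,318),(-.075,-.016,.028)),(S(391,405),(-.075,.016,0))]
p,r,pt=tailfit(np.array([.6341,-.2228,.1555]),s["tcp_rot"],obs,[.2,.011,.009]);print("before",p,r)
E
```

```text
[0.28641342 0.01135992 0.01115318] [ 0.6 -0.3 -1.5 -0.4 -0.3  2.1  0.2  0.7]
before [0.01262596 0.01131823 0.01066715] [-0.4 -0.  -0.  -0.6 -0.2  1.5  0.2  0.6]
```

Request:
carry_out:
  targets:
    - [0,0,0.004,0,1]
    - [0,0,0.003,0,1]
    - [0,0,0,0,1]
    - [0,0,-0.01,0,1]
    - [0,0,-0.02,0,1]

```text
clock: 17.9
eef_pos: [0.6334, -0.2222, 0.1415]
tcp_rot: [[0.973, 0.229, -0.004], [0.229, -0.973, 0.002], [-0.004, -0.003, -1.0]]
ft_force: [-0.4, -0.2, -1.6]
grip_width: 0.367
grip_force: 31.7
```

Request:
carry_out:
  targets:
    - [0,0,-0.03,0,1]
    - [0,0,-0.03,0,1]
    - [0,0,-0.02,0,1]
    - [0,0,-0.01,0,1]
    - [0,0,0,0,1]

```text
clock: 18.32
eef_pos: [0.6349, -0.2229, 0.2359]
tcp_rot: [[0.973, 0.229, 0.003], [0.229, -0.973, -0.002], [0.003, 0.002, -1.0]]
ft_force: [-0.3, -0.4, -1.1]
grip_width: 0.367
grip_force: 31.9
```

Run:
```python
from h import *
a=vision.snapshot("scene")
f=lambda i,x,y:cv2.resize(i[y:y+150,x:x+200],None,fx=4,fy=4,interpolation=cv2.INTER_CUBIC)
cv2.imwrite("pics/p6.png",f(a,150,130)[:,:,::-1])
s=monitor.get_state();print(s["clock"],s["eef_pos"],s["tcp_rot"].round(3).tolist(),s["joint_positions"].round(2))
```

```text
18.3667 [ 0.63452409 -0.22275794  0.23365363] [[0.973, 0.229, 0.001], [0.229, -0.973, -0.0], [0.001, 0.001, -1.0]] [-0.45  0.35  1.18 -0.    1.61  0.89]
```

View pics/p6.png

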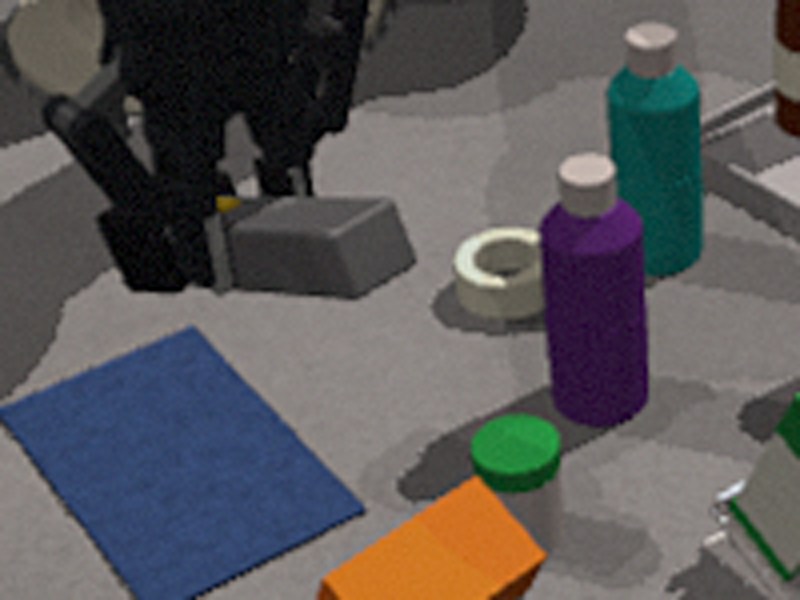

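The scanner hangs nose-down, with tail top corners at (323,235) and (392,198) and bottom corners at (357,297) and (414,260). I compute the pitch and the aiming pose.

Run:
```python
from h import *
s=monitor.get_state()
S=lambda x,y:np.array([150+x/4-.4,130+y/4-.4])
obs=[(S(323,235),(-.075,.016,.028)),(S(392,198),(-.075,-.016,.028)),(S(357,297),(-.075,.016,0)),(S(414,260),(-.075,-.016,0))]
T,R=s["eef_pos"],s["tcp_rot"]
p,r,pt=tailfit(T,R,obs,[.3,.011,.009]);print(p,r)
print("nose bottom vs TCP z",pt((.085,0,0),p)[2]-T[2])
L=np.array([.6855,.202,.0885]);y=.162
Rt=Ro.from_euler("z",y).as_matrix()@np.diag([-1,1,-1.])
v=Ro.from_euler("y",p[0]).apply([.085+.1-p[2],0,.018-.014]); off=Rt@np.array([-v[0],v[1],-v[2]-p[1]])
W=L-off;print("TCP target",W,"angle to square",.4363-p[0]); D=W-T
print("world d",D,"tool now d",R.T@D,"tool target-frame d",Rt.T@D)
e=Ro.from_matrix(R.T@Rt).as_rotvec();print(e)
```

```text
[0.40619706 0.01139678 0.01071269] [-0.  -0.4 -0.5 -1.  -1.1  1.5  1.   0.6  0.2  0.6]
nose bottom vs TCP z -0.030851415692199347
TCP target [0.52593097 0.17592128 0.14229287] angle to square 0.030102939294024522
world d [-0.10859312  0.39867922 -0.09136076] tool now d [-0.01456431 -0.41300688  0.091091  ] tool target-frame d [0.04286737 0.41097442 0.09136076]
[ 8.93025589e-04  9.43753368e-04 -3.07279254e+00]
```

Request:
carry_out:
  targets:
    - [0,0,0,-0.05,1]
    - [0,0,0,-0.09,1]
    - [0,0,0,-0.1164,1]
    - [0,0,0,-0.1164,1]
    - [0,0,0,-0.1164,1]

```text
clock: 18.78
eef_pos: [0.6339, -0.2225, 0.2308]
tcp_rot: [[0.748, 0.664, -0.003], [0.664, -0.748, 0.001], [-0.001, -0.003, -1.0]]
ft_force: [0.6, -0.3, -1.6]
grip_width: 0.372
grip_force: 31.8
```

Request:
carry_out:
  targets:
    - [0,0,0,-0.1164,1]
    - [0,0,0,-0.1164,1]
    - [0,0,0,-0.1164,1]
    - [0,0,0,-0.1164,1]
    - [0,0,0,-0.1164,1]

```text
clock: 19.2
eef_pos: [0.6339, -0.2225, 0.2309]
tcp_rot: [[0.26, 0.966, -0.003], [0.966, -0.26, 0.001], [0.0, -0.003, -1.0]]
ft_force: [0.1, -0.4, -0.6]
grip_width: 0.368
grip_force: 31.8
```

Request:
carry_out:
  targets:
    - [0,0,0,-0.1164,1]
    - [0,0,0,-0.1164,1]
    - [0,0,0,-0.1164,1]
    - [0,0,0,-0.1164,1]
    - [0,0,0,-0.1164,1]

```text
clock: 19.62
eef_pos: [0.6339, -0.2225, 0.2309]
tcp_rot: [[-0.314, 0.95, -0.003], [0.95, 0.314, 0.001], [0.002, -0.002, -1.0]]
ft_force: [-0.5, -1.0, -1.8]
grip_width: 0.372
grip_force: 31.8
```

Request:
carry_out:
  targets:
    - [0,0,0,-0.1164,1]
    - [0,0,0,-0.1164,1]
    - [0,0,0,-0.1164,1]
    - [0,0,0,-0.1164,1]
    - [0,0,0,-0.1164,1]

```text
clock: 20.03
eef_pos: [0.6339, -0.2225, 0.2309]
tcp_rot: [[-0.784, 0.621, -0.003], [0.621, 0.784, 0.001], [0.003, -0.001, -1.0]]
ft_force: [0.1, 1.1, -2.8]
grip_width: 0.37
grip_force: 31.8
```

Request:
carry_out:
  targets:
    - [0,0,0,-0.1164,1]
    - [0,0,0,-0.1164,1]
    - [0,0,0,-0.1164,1]
    - [0,0,0,-0.1164,1]
    - [0,0,0,-0.1164,1]

```text
clock: 20.45
eef_pos: [0.6339, -0.2225, 0.2309]
tcp_rot: [[-0.996, 0.088, -0.003], [0.088, 0.996, 0.001], [0.003, 0.001, -1.0]]
ft_force: [-0.8, -0.1, -1.5]
grip_width: 0.369
grip_force: 31.8
```

Request:
carry_out:
  targets:
    - [0,0,0,-0.1164,1]
    - [0,0,0,-0.09,1]
    - [0,0,0,-0.05,1]
    - [0,0,0,0,1]
    - [0,0,0,0,1]

```text
clock: 20.87
eef_pos: [0.6341, -0.2226, 0.2316]
tcp_rot: [[-0.987, -0.16, -0.002], [-0.16, 0.987, 0.001], [0.002, 0.001, -1.0]]
ft_force: [-0.3, 0.3, -2.2]
grip_width: 0.37
grip_force: 31.8
```

Request:
carry_out:
  targets:
    - [0.001,0.01,0,0,1]
    - [0.002,0.02,0,0,1]
    - [0.0031,0.03,0,0,1]
    - [0.0031,0.03,0,0,1]
    - [0.0031,0.03,0,0,1]

```text
clock: 21.28
eef_pos: [0.6019, -0.1046, 0.2327]
tcp_rot: [[-0.987, -0.16, -0.001], [-0.16, 0.987, 0.0], [0.001, 0.0, -1.0]]
ft_force: [0.2, 0.1, -2.0]
grip_width: 0.367
grip_force: 31.8
```

Request:
carry_out:
  targets:
    - [0.0031,0.03,0,0,1]
    - [0.0031,0.03,0,0,1]
    - [0.0031,0.03,0,0,1]
    - [0.0031,0.03,0,0,1]
    - [0.0031,0.03,0,0,1]

```text
clock: 21.7
eef_pos: [0.562, 0.0411, 0.233]
tcp_rot: [[-0.987, -0.161, -0.0], [-0.161, 0.987, 0.0], [0.0, 0.0, -1.0]]
ft_force: [0.7, 1.2, -1.7]
grip_width: 0.368
grip_force: 31.8
```

Request:
carry_out:
  targets:
    - [0.0031,0.03,0,0,1]
    - [0.0031,0.03,0,0,1]
    - [0.0031,0.03,0,0,1]
    - [0.0031,0.03,0,0,1]
    - [0.002,0.015,0,0,1]

```text
clock: 22.12
eef_pos: [0.5254, 0.1732, 0.233]
tcp_rot: [[-0.987, -0.162, -0.0], [-0.162, 0.987, 0.001], [0.0, 0.001, -1.0]]
ft_force: [1.3, -0.0, -1.5]
grip_width: 0.367
grip_force: 31.8
```

Request:
carry_out:
  targets:
    - [0.0007,0.006,0.01,0,1]
    - [0,0,0.02,0,1]
    - [0,0,0.025,0,1]
    - [0,0,0.02,0,1]
    - [0,0,0.01,0,1]

```text
clock: 22.53
eef_pos: [0.524, 0.1755, 0.1449]
tcp_rot: [[-0.987, -0.161, -0.004], [-0.161, 0.987, -0.001], [0.004, -0.0, -1.0]]
ft_force: [-0.5, -0.1, -2.4]
grip_width: 0.372
grip_force: 31.7
```

Request:
carry_out:
  targets:
    - [0,0,0.005,0,1]
    - [0,0,0,0,1]
    - [0,0,0,0,1]
    - [0,0,0,0,1]
    - [0,0,0,0,1]

```text
clock: 22.95
eef_pos: [0.5259, 0.1759, 0.1444]
tcp_rot: [[-0.987, -0.162, 0.002], [-0.162, 0.987, 0.0], [-0.002, -0.0, -1.0]]
ft_force: [-0.8, 1.0, -2.4]
grip_width: 0.371
grip_force: 31.8
```

Run:
```python
from h import *
s=monitor.get_state();R=s["tcp_rot"]
print(s["clock"],s["eef_pos"],R.round(3).tolist(),"to go",R.T@(np.array([.526,.176,.1423])-s["eef_pos"]))
a=vision.snapshot("scene");b=vision.snapshot("top")
f=lambda i,x,y:cv2.resize(i[y:y+150,x:x+200],None,fx=4,fy=4,interpolation=cv2.INTER_CUBIC)
cv2.imwrite("pics/p7.png",f(a,290,80)[:,:,::-1]);cv2.imwrite("pics/p7t.png",b[:,:,::-1])
```

```text
22.95 [0.52593206 0.17592124 0.14436206] [[-0.987, -0.162, 0.002], [-0.162, 0.987, 0.0], [-0.002, -0.0, -1.0]] to go [-7.65808717e-05  6.67963538e-05  2.06218151e-03]
```

View pics/p7.png

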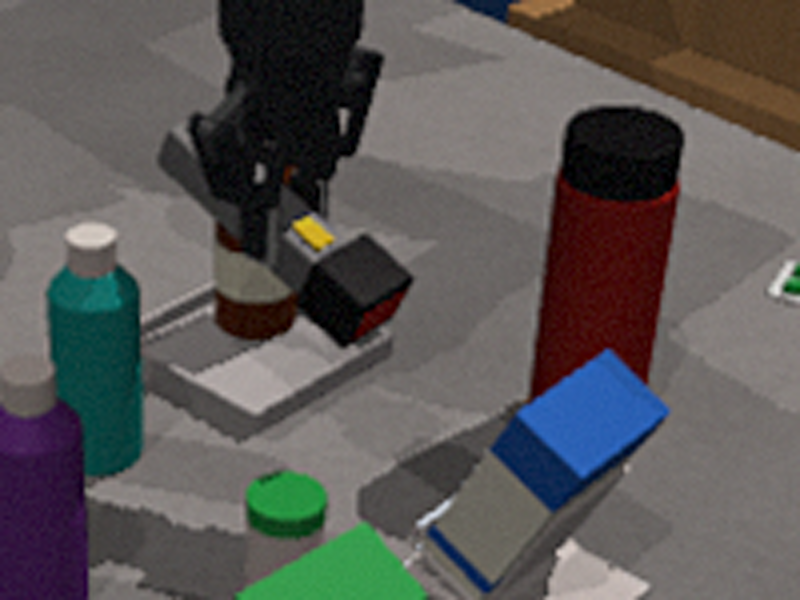

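The scanner points down at the blue label with its head at (300–411, 237–345), and the bottle still stands in the tray. I take up the last 2 mm and hold for more than a second, checking the head's projection meanwhile.

Request:
carry_out:
  targets:
    - [0,0,0.002,0,1]
    - [0,0,0,0,1]
    - [0,0,0,0,1]
    - [0,0,0,0,1]
    - [0,0,0,0,1]

```text
clock: 23.47
eef_pos: [0.5255, 0.1759, 0.1413]
tcp_rot: [[-0.987, -0.162, -0.0], [-0.162, 0.987, -0.0], [0.0, -0.0, -1.0]]
ft_force: [0.9, -0.2, -1.8]
grip_width: 0.369
grip_force: 31.8
```

Request:
carry_out:
  targets:
    - [0,0,0,0,1]
    - [0,0,0,0,1]
    - [0,0,0,0,1]
    - [0,0,0,0,1]
    - [0,0,0,0,1]

```text
clock: 23.88
eef_pos: [0.5255, 0.1759, 0.1413]
tcp_rot: [[-0.987, -0.162, -0.0], [-0.162, 0.987, -0.0], [0.0, -0.0, -1.0]]
ft_force: [-0.2, 0.0, -2.5]
grip_width: 0.371
grip_force: 31.8
```

Request:
carry_out:
  targets:
    - [0,0,0,0,1]
    - [0,0,0,0,1]
    - [0,0,0,0,1]
    - [0,0,0,0,1]
    - [0,0,0,0,1]

```text
clock: 24.3
eef_pos: [0.5255, 0.1759, 0.1413]
tcp_rot: [[-0.987, -0.162, -0.0], [-0.162, 0.987, -0.0], [0.0, -0.0, -1.0]]
ft_force: [-0.2, 0.4, -2.2]
grip_width: 0.367
grip_force: 31.8
```

Request:
carry_out:
  targets:
    - [0,0,0,0,1]
    - [0,0,0,0,1]
    - [0,0,0,0,1]
    - [0,0,0,0,1]
    - [0,0,0,0,1]

```text
clock: 24.72
eef_pos: [0.5255, 0.1759, 0.1412]
tcp_rot: [[-0.987, -0.162, -0.0], [-0.162, 0.987, -0.0], [0.0, -0.0, -1.0]]
ft_force: [-0.4, -0.7, -2.5]
grip_width: 0.371
grip_force: 31.8
```

Run:
```python
from h import *
s=monitor.get_state();T=s["eef_pos"];R=s["tcp_rot"];print(s["clock"],T)
T0=np.array([.5259,.1759,.1444])
S=lambda x,y:np.array([290+x/4-.4,80+y/4-.4])
a,b,w=.045,.085,.023
obs=[(S(303,272),(a,-w,.036)),(S(367,236),(a,w,.036)),(S(411,278),(b,w,.036)),(S(350,318),(b,-w,.036)),(S(350,346),(b,-w,0)),(S(402,304),(b,w,0)),(S(302,308),(a,-w,0)),(S(160,158),(-.075,-.016,0)),(S(178,123),(-.075,-.016,.028))]
p,r,pt=tailfit(T0,R,obs,[.4,.011,.009]);print(p,r)
d=T-T0
W=pt((.085,0,.018),p)+d; ax=pt((1.085,0,.018),p)+d-W; L=np.array([.6855,.202,.0885]); zz=pt((.085,0,1.018),p)+d-W
print("window",W,"along",(L-W)@ax,"side",(L-W)@np.cross(zz,ax),"vert",(L-W)@zz)
```

```text
24.7167 [0.52545148 0.17589021 0.14124339]
[0.42788027 0.01199882 0.00834514] [ 2.9 -2.   0.4 -0.8  2.2  1.   4.1 -0.8 -2.1  2.6 -1.9  4.8 -2.6 -0.4
 -1.   0.3 -1.9  0.4  0.5 -0.2]
window [0.59590904 0.18746264 0.12506364] along 0.09775126993471696 side -0.00017435550426151826 vert 0.004408408895864977
```

Request:
carry_out:
  targets:
    - [0,0,-0.002,0,1]
    - [0,0,0,0,1]
    - [0,0,0,0,1]
    - [0,0,0,0,1]
    - [0,0,0,0,1]

```text
clock: 25.13
eef_pos: [0.5254, 0.1759, 0.1432]
tcp_rot: [[-0.987, -0.162, -0.0], [-0.162, 0.987, -0.0], [0.0, -0.0, -1.0]]
ft_force: [0.1, 0.4, -2.0]
grip_width: 0.368
grip_force: 31.8
```

Request:
carry_out:
  targets:
    - [0,0,0,0,1]
    - [0,0,0,0,1]
    - [0,0,0,0,1]
    - [0,0,0,0,1]
    - [0,0,0,0,1]

```text
clock: 25.55
eef_pos: [0.5255, 0.1759, 0.1433]
tcp_rot: [[-0.987, -0.162, -0.0], [-0.162, 0.987, -0.0], [0.0, -0.0, -1.0]]
ft_force: [1.0, 0.1, -2.1]
grip_width: 0.367
grip_force: 31.8
```

Request:
carry_out:
  targets:
    - [0,0,0,0,1]
    - [0,0,0,0,1]
    - [0,0,0,0,1]
    - [0,0,0,0,1]
    - [0,0,0,0,1]

```text
clock: 25.97
eef_pos: [0.5255, 0.1759, 0.1433]
tcp_rot: [[-0.987, -0.162, -0.0], [-0.162, 0.987, -0.0], [0.0, -0.0, -1.0]]
ft_force: [-0.2, 0.1, -1.9]
grip_width: 0.37
grip_force: 31.8
```

Request:
carry_out:
  targets:
    - [0,0,0,0,1]
    - [0,0,0,0,1]
    - [0,0,0,0,1]
    - [0,0,0,0,1]
    - [0,0,0,0,1]

```text
clock: 26.38
eef_pos: [0.5255, 0.1759, 0.1433]
tcp_rot: [[-0.987, -0.162, -0.0], [-0.162, 0.987, -0.0], [0.0, -0.0, -1.0]]
ft_force: [0.5, -0.3, -1.8]
grip_width: 0.368
grip_force: 31.8
```

Request:
carry_out:
  targets:
    - [0,0,-0.01,0,1]
    - [0,0,-0.02,0,1]
    - [0,0,-0.03,0,1]
    - [0,0,-0.02,0,1]
    - [0,0,-0.01,0,1]

```text
clock: 26.8
eef_pos: [0.5261, 0.1761, 0.2369]
tcp_rot: [[-0.987, -0.162, 0.004], [-0.162, 0.987, 0.001], [-0.004, -0.0, -1.0]]
ft_force: [0.6, 0.3, -1.5]
grip_width: 0.373
grip_force: 31.9
```

Request:
carry_out:
  targets:
    - [0.003,-0.01,0,0,1]
    - [0.007,-0.02,0,0,1]
    - [0.0095,-0.029,0,0,1]
    - [0.0095,-0.029,0,0,1]
    - [0.0095,-0.029,0,0,1]

```text
clock: 27.22
eef_pos: [0.5054, 0.0526, 0.2319]
tcp_rot: [[-0.987, -0.163, -0.002], [-0.163, 0.987, -0.0], [0.002, 0.0, -1.0]]
ft_force: [0.6, 0.1, -1.3]
grip_width: 0.368
grip_force: 31.8
```

Request:
carry_out:
  targets:
    - [0.0095,-0.029,0,0,1]
    - [0.0095,-0.029,0,0,1]
    - [0.0095,-0.029,0,0,1]
    - [0.0095,-0.029,0,0,1]
    - [0.0095,-0.029,0,0,1]

```text
clock: 27.63
eef_pos: [0.4818, -0.0983, 0.2321]
tcp_rot: [[-0.987, -0.162, -0.002], [-0.162, 0.987, 0.0], [0.001, 0.001, -1.0]]
ft_force: [0.5, 0.1, -1.5]
grip_width: 0.37
grip_force: 31.8
```

Request:
carry_out:
  targets:
    - [0.0095,-0.029,0,0,1]
    - [0.0095,-0.029,0,0,1]
    - [0.0095,-0.029,0,0,1]
    - [0.007,-0.02,0,0,1]
    - [0.004,-0.012,0,0,1]

```text
clock: 28.05
eef_pos: [0.462, -0.2227, 0.232]
tcp_rot: [[-0.987, -0.16, -0.002], [-0.16, 0.987, 0.0], [0.002, 0.001, -1.0]]
ft_force: [0.4, 0.6, -1.7]
grip_width: 0.367
grip_force: 31.8
```

Request:
carry_out:
  targets:
    - [0,0,0.02,0,1]
    - [0,0,0.03,0,1]
    - [0,0,0.03,0,1]
    - [0,0,0.03,0,1]
    - [0,0,0.02,0,1]

```text
clock: 28.47
eef_pos: [0.4619, -0.2195, 0.0998]
tcp_rot: [[-0.987, -0.162, -0.003], [-0.162, 0.987, 0.002], [0.003, 0.002, -1.0]]
ft_force: [-0.3, 1.0, -1.9]
grip_width: 0.368
grip_force: 31.7
```

Request:
carry_out:
  targets:
    - [0,0,0.02,0,1]
    - [0,0,0.01,0,1]
    - [0,0,0,0,1]
    - [0,0,0,0,1]
    - [0,0,0,0,1]

```text
clock: 28.88
eef_pos: [0.4638, -0.2207, 0.0744]
tcp_rot: [[-0.987, -0.162, 0.001], [-0.162, 0.987, -0.001], [-0.001, -0.001, -1.0]]
ft_force: [1.1, -0.6, -1.8]
grip_width: 0.371
grip_force: 31.7
```

Request:
carry_out:
  targets:
    - [0,0,0.012,0,1]
    - [0,0,0.01,0,1]
    - [0,0,0.006,0,1]
    - [0,0,0.004,0,1]
    - [0,0,0.003,0,1]

```text
clock: 29.3
eef_pos: [0.4634, -0.2204, 0.0381]
tcp_rot: [[-0.987, -0.162, -0.0], [-0.162, 0.987, -0.0], [0.0, 0.0, -1.0]]
ft_force: [-0.8, 0.8, -2.4]
grip_width: 0.371
grip_force: 31.9
```

Request:
carry_out:
  targets:
    - [0,0,0.003,0,1]
    - [0,0,0.003,0,1]
    - [0,0,0.003,0,1]
    - [0,0,0.003,0,1]
    - [0,0,0.003,0,1]

```text
clock: 29.72
eef_pos: [0.4634, -0.2209, 0.0239]
tcp_rot: [[-0.987, -0.162, 0.0], [-0.162, 0.987, -0.001], [-0.0, -0.001, -1.0]]
ft_force: [-6.5, -1.1, 7.2]
grip_width: 0.369
grip_force: 33.0
```

Request:
carry_out:
  targets:
    - [0,0,0.003,0,1]
    - [0,0,0.003,0,1]
    - [0,0,0.003,0,1]
    - [0,0,0.002,0,1]
    - [0,0,0,0,1]

```text
clock: 30.13
eef_pos: [0.4634, -0.2208, 0.0125]
tcp_rot: [[-0.987, -0.162, 0.0], [-0.162, 0.987, -0.001], [-0.0, -0.001, -1.0]]
ft_force: [-2.8, -1.0, 4.3]
grip_width: 0.366
grip_force: 32.7
```

Pivoting back as hoped. I take it down the last few millimetres, watching the force.

Request:
carry_out:
  targets:
    - [0,0,0.0015,0,1]
    - [0,0,0.0015,0,1]
    - [0,0,0.001,0,1]
    - [0,0,0,0,1]
    - [0,0,0,0,1]

```text
clock: 30.55
eef_pos: [0.4635, -0.2206, 0.0085]
tcp_rot: [[-0.987, -0.162, 0.0], [-0.162, 0.987, -0.0], [-0.0, -0.0, -1.0]]
ft_force: [-3.9, -2.0, 3.6]
grip_width: 0.366
grip_force: 32.8
```

Request:
carry_out:
  targets:
    - [0,0,0.001,0,1]
    - [0,0,0,0,1]
    - [0,0,0,0,0.3]
    - [0,0,0,0,0.1]
    - [0,0,0,0,-0.2]

```text
clock: 30.97
eef_pos: [0.4634, -0.2202, 0.0072]
tcp_rot: [[-0.987, -0.162, -0.0], [-0.162, 0.987, 0.0], [0.0, 0.0, -1.0]]
ft_force: [0.4, -0.3, -0.0]
grip_width: 0.575
grip_force: 0.0
```

Request:
carry_out:
  targets:
    - [0,0,0,0,-0.6]
    - [0,0,0,0,-1]
    - [0,0,0,0,-1]
    - [0,0,0,0,-1]
    - [0,0,0,0,-1]

```text
clock: 31.38
eef_pos: [0.4634, -0.2204, 0.0073]
tcp_rot: [[-0.987, -0.162, -0.0], [-0.162, 0.987, -0.0], [0.0, -0.0, -1.0]]
ft_force: [0.1, 0.4, 0.6]
grip_width: 1.0
grip_force: 0.0
```

Request:
carry_out:
  targets:
    - [0,0,-0.01,0,-1]
    - [0,0,-0.03,0,-1]
    - [0,0,-0.04,0,-1]
    - [0,0,-0.04,0,-1]
    - [0,0,-0.04,0,-1]

```text
clock: 31.8
eef_pos: [0.4629, -0.2201, 0.17]
tcp_rot: [[-0.987, -0.162, 0.0], [-0.162, 0.987, -0.0], [-0.0, -0.0, -1.0]]
ft_force: [1.7, -0.4, -0.3]
grip_width: 1.001
grip_force: 0.0
```

Request:
carry_out:
  targets:
    - [0,0,-0.03,0,-1]
    - [0.03,0,0,0,-1]
    - [0.03,0,0,0,-1]
    - [0.03,0,0,0,-1]
    - [0,0,0,0,-1]

```text
clock: 32.22
eef_pos: [0.3712, -0.2352, 0.1984]
tcp_rot: [[-0.987, -0.161, -0.0], [-0.161, 0.987, -0.001], [0.0, -0.001, -1.0]]
ft_force: [-0.2, 0.5, -0.2]
grip_width: 1.0
grip_force: 0.0
```

Run:
```python
from h import *
a=vision.snapshot("scene");b=vision.snapshot("top")
f=lambda i,x,y:cv2.resize(i[y:y+150,x:x+200],None,fx=2,fy=2,interpolation=cv2.INTER_CUBIC)
cv2.imwrite("pics/p8.png",np.vstack([np.hstack([f(a,110,180),f(a,260,70)]),np.hstack([f(b,380,180),f(b,150,170)])])[:,:,::-1])
print(monitor.get_state()["clock"])
```

```text
32.3167
```

View pics/p8.png

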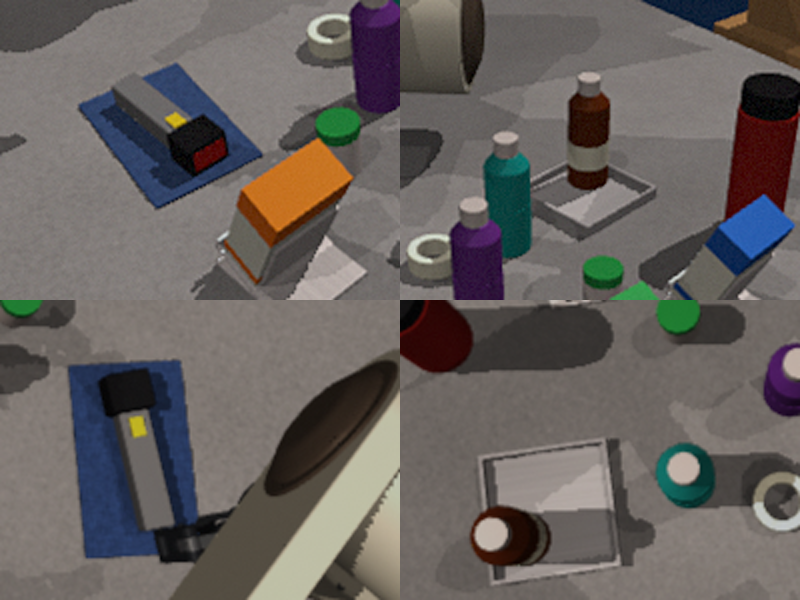

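The scanner lies flat and centred on the mat, top up. The bottle stands in the tray and the other things haven't moved. Handing in.

```bash
python3 -c "
from rig import robot
print(robot.finish_job())"
```

```text
the job is handed in; nothing more can be done
None
```

The job is handed in, with no verdict returned: the bottle stands upright in the tray, the scanner was held about 10 cm from the blue label for over 3 s (by my measurement within 5 mm of its centre) and laid back flat on the middle of its mat, and the jars, tape and flask look undisturbed; to pitch the scanner's nose down I pressed its tail on the orange carton's top edge.

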